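Fetch the objective from behind the containers

TASK

The microscope objective at the back of the rubber mat is wanted, but three containers stand in a row in front of it. First move all three containers, upright, into the steel tray at the side; only then take the objective and stand it, narrow end up, in the one empty holder; then put each container back upright on the mat exactly where it stood at the start. Leave the eyepiece and the petri dishes on the mat where they are, let nothing fall over, and finish with everything released and at rest.

Things in the scene. Friction and masses are not known exactly. Their poses are not given: they have to be found in the camera images.
- bottle: White plastic bottle with a narrow neck and cap, loose, about 0.2 kg. Round body 50 mm in diameter up to 80 mm, shoulder, 30 mm cap; 108 mm tall in all. Origin at the centre of its underside, z up its axis. At the start one of the three containers in the front row on the mat.
- jar: Amber jar with a wide flat black lid, loose, about 0.3 kg. Round body 58 mm in diameter up to 80 mm, lid 52 mm in diameter from 80 to 95 mm, the full height. Origin at the centre of its underside, z up. In the front row on the mat.
- canister: Slim plain steel canister, loose, about 0.15 kg. Straight cylinder 42 mm in diameter, 96 mm tall. Origin at the centre of its underside, z up. In the front row on the mat.
- objective: The microscope objective to fetch, loose, about 0.12 kg: steel, narrow end up. Barrel 32 mm in diameter up to 44 mm, then tapering to a 14 mm nose at 60 mm, the full height. Origin at the centre of its underside, z up. In the back row on the mat (away from the robot), behind one of the containers; two more of its kind, fixed in the full holders, are not wanted.
- eyepiece: Eyepiece, loose, to be left where it stands in the back row: dark tube 30 mm in diameter with a wider black rubber eyecup (42 mm) on top, 42 mm tall. Origin at the centre of its underside.
- dishes: Stack of two petri dishes (one loose piece), to be left where it stands in the back row: 50 mm in diameter, 28 mm tall. Origin at the centre of its underside.
- mat: Blue rubber mat, fixed, 220 mm (x) by 320 mm (y), 3 mm thick; origin at the centre of its underside, on the table. Its x points away from the robot, give or take its yaw. The containers stand in a row along its y, 90 mm apart, 40 mm nearer the robot than its middle; the back row is 68 mm behind, one thing behind each container.
- tray: Steel tray, fixed, to the left or the right of the mat: the side area for the containers. 300 mm (x) by 140 mm (y) outside, 16 mm high, walls and floor 3 mm thick; origin at the centre of its underside, on the table. Long enough for three containers in a row along its x, 90 mm apart.
- holder: The empty objective holder, fixed: round black cup, 62 mm across, 14 mm high, with a recess 46 mm across whose floor is 5 mm above the underside. Origin at the centre of the underside, 4 mm above the table on a grey strip across the mat from the tray. Three such cups stand on it 90 mm apart in a row along the cup's x; the other two hold fixed objectives, tops 65 mm above the strip.

How it is judged:
By the outcome, as a careful person would: the job done as asked, in the order asked, and still so for the second after the job is handed in, with the robot touching nothing.
It also fails if it takes over 134 s, if anything falls off the work surface, if the arm or the gripper's body presses on something with over 40 N, if the wrist force passes 120 N, or if a joint passes its speed limit or range.

ROBOT

A 6-joint arm with a two-finger parallel gripper is mounted at the origin on the work surface. World frame = base frame: x ahead of the robot, y to its left, z up, the work surface at z = 0. Lengths are in m, angles in rad, forces in N, time in s.
With the tool pointing down it reaches from about 0.425 to 0.95 m from the base axis. Payload 3.5 kg.
Tool frame: the origin (TCP) lies on the centre line of the jaws, within the pads' length; the fingertips stand 17 mm ahead of it and the grasp point (between the pads) lies 2 mm behind it; z points along the fingers, y is the line along which they close (so a half turn about z gives the same grasp; the last joint's range is limited). The gripper opens to 85 mm and grips with 20 to 120 N. Pads are 22 mm wide; open, the fingers measure 114 mm over their backs; the gripper's body (76 mm by 85 mm) begins 54 mm behind the grasp point. The pads swing forward as they close: fully open they stand 13 mm farther back than shut.
Start: joints at [-1.255, 0.286, 1.577, -0, 1.279, -0.15], TCP at [0.303, -0.603, 0.248] pointing down, gripper open.
Joint ranges: [-2.77, 2.77], [-0.9, 2.22], [0.21, 2.48], [-1.53, 4.67], [0.24, 2.81], [-2.84, 2.84]. Speed limits (rad/s): [2.79, 2.79, 3.14, 3.14, 3.14, 3.14].

INTERFACE

Orientations are given as a unit quaternion [x, y, z, w].
In Python, from plant import ctrl gives the robot as it stands. The module is installed in compiled form; this text tells all that it offers.
- The arm moves only by the tool drive_tool, never from a script. Its argument "moves" is a list of rows, each a list of 3 entries, a list of its own where there are three numbers: the turn, a rotation vector about the tool's x, y, z in rad, then the shift along the tool's x, y, z in m, then the finger opening in m, from 0 to 0.0854. A call has 1 to 5 rows; each row shifts and turns the commanded pose from where the row before left it, along the tool's axes as they then stand; what a row does not reach is not made up. A row lasts 1/8 s, in which the tool goes at most 62.5 mm and 10.7 degrees, less where a joint would pass 70% of its speed; a pose out of reach is approached as far as the arm can. A call with a gripper value outside its range is refused whole. The fingers move at their own pace and stop on an object; "grip_force" is the grip in N (left out, the last holds). Time passes only in rows, so rows that do not move let the fingers close. It gives the time, the measured TCP pose, the force, the opening and the grip force at its end, in the units of the state.
- ctrl.get_state(): the state, without advancing time (a new reading comes with each control period).
- ctrl.read_camera(name): name is "side" or "top"; returns a dict with "image" (480x640x3 uint8, red, green, blue), "fx", "fy", "cx", "cy" (pixels), "R" (3x3) and "t" (3): a world point X has camera coordinates R X + t. Camera axes: x right, y down, z forward; pixel columns grow to the right and rows downward; lengths in m; the calibration is good to about 2 mm. A picture is of the moment at which its call begins. There is no depth.
- ctrl.sign_off(): hands the job in; it is judged then, once.
The state is a dict: "time": time; "qpos": joint angles; "dq": joint speeds; "joint_efforts": joint torques, N m; "eef_pos": TCP position; "tcp_rot": TCP orientation; "contact_force": force on the tool from outside, world axes, zero at the start; "wrist_torque": the same for the moment, N m; "opening": opening from 0.0 (shut) to 1.0 (fully open); "finger_force": force on a finger pad.
Only numpy, scipy, OpenCV 4.12 (cv2) and the standard library are available. Lean on these libraries where they do the work, as an engineer would, in place of code of your own. Each camera call takes 0.05 s, during which the arm holds its last target. There are 200 camera calls.

## Working session

There is one attempt and no reset: what is moved stays moved. The work goes in short steps, Python scripts to look and compute and a tool call to move; the robot and the scene stay as the last step left them, time stands still between calls to the robot, and variables do not carry over. Pictures are saved under pics/ and viewed, at most 14 in all, crops included, and the job is handed in when it is done.

Besides the shell and the picture viewer there is one more tool, called after "Call:" by a JSON object that holds its "name" and its "arguments". drive_tool: Moves the arm, as the interface text tells. Its arguments: {"type":"object","properties":{"moves":{"type":"array","items":{"type":"array"}},"grip_force":{"type":"number"}},"required":["moves"]}

```bash
mkdir -p pics
cat > h.py <<'E'
import numpy as np, cv2, sys
from plant import ctrl
from scipy.spatial.transform import Rotation as Ro
def snap(n,name):
    c=ctrl.read_camera(n); cv2.imwrite(f'pics/{name}.png',c['image'][:,:,::-1]); np.savez(f'pics/{name}.npz',**c); return c
def ray(c,u,v,z):
    R,t=np.array(c['R']),np.array(c['t']); o=-R.T@t
    d=R.T@np.array([(u-c['cx'])/c['fx'],(v-c['cy'])/c['fy'],1]); return (o+d*(z-o[2])/d[2])
def proj(c,X):
    p=np.array(c['R'])@np.array(X)+c['t']; return p[0]/p[2]*c['fx']+c['cx'],p[1]/p[2]*c['fy']+c['cy']
E
python3 - <<'E'
from h import *
for n in('top','side'):
    c=snap(n,n+'0'); print(n,-np.array(c['R']).T@c['t'],c['fx'],np.round(c['R'],3).tolist())
s=ctrl.get_state(); print(s['time'],s['eef_pos'],s['tcp_rot'],s['opening'])
print(Ro.from_quat(s['tcp_rot']).as_matrix().round(3))
E
```

```text
top [0.34835838 0.01009198 0.94165704] 467.84732313532555 [[-0.069, -0.998, -0.001], [-0.977, 0.068, -0.202], [0.202, -0.013, -0.979]]
side [0.48267272 0.76963515 0.69586208] 507.7878147893937 [[-0.997, -0.072, 0.003], [-0.049, 0.647, -0.761], [0.053, -0.759, -0.649]]
0.1 [ 0.30301135 -0.60253159  0.24704738] [ 9.73000260e-01  2.30801427e-01 -8.36469312e-05 -1.09009333e-03] 0.9999032115204904
[[ 0.893  0.449 -0.001]
 [ 0.449 -0.893  0.002]
 [ 0.    -0.002 -1.   ]]
```

View pics/top0.png

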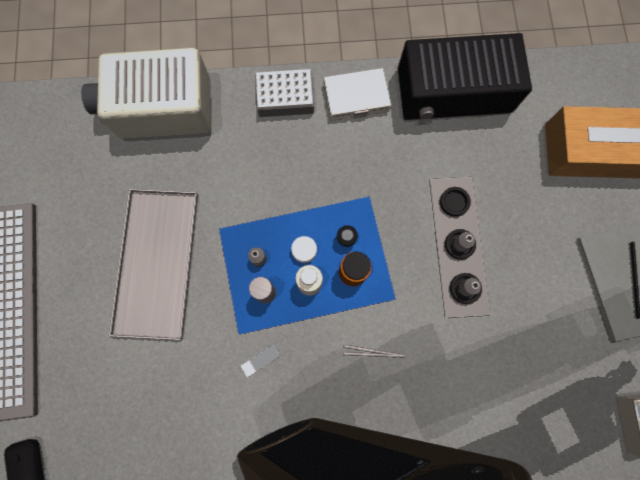

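View pics/side0.png

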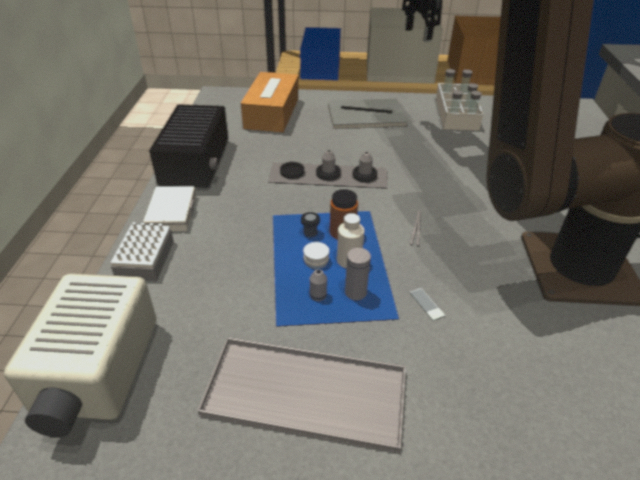

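The top view shows the tray on the left (131,190)–(181,340), canister (261,288), bottle (309,278), jar (355,268). Behind them are the objective (257,256), dishes (304,249) and eyepiece (347,236). The empty cup is at (455,201). I'll enlarge the crops for accuracy.

Run:
```python
import cv2
a=cv2.imread('pics/top0.png')
cv2.imwrite('pics/c1.png',cv2.resize(a[180:345,210:410],None,fx=4,fy=4,interpolation=cv2.INTER_CUBIC)[:600])
b=cv2.hconcat([a[180:345,100:205],a[165:330,425:495]])
cv2.imwrite('pics/c2.png',cv2.resize(b,None,fx=3.6,fy=3.6,interpolation=cv2.INTER_CUBIC))
```

```text
(no output)
```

View pics/c1.png

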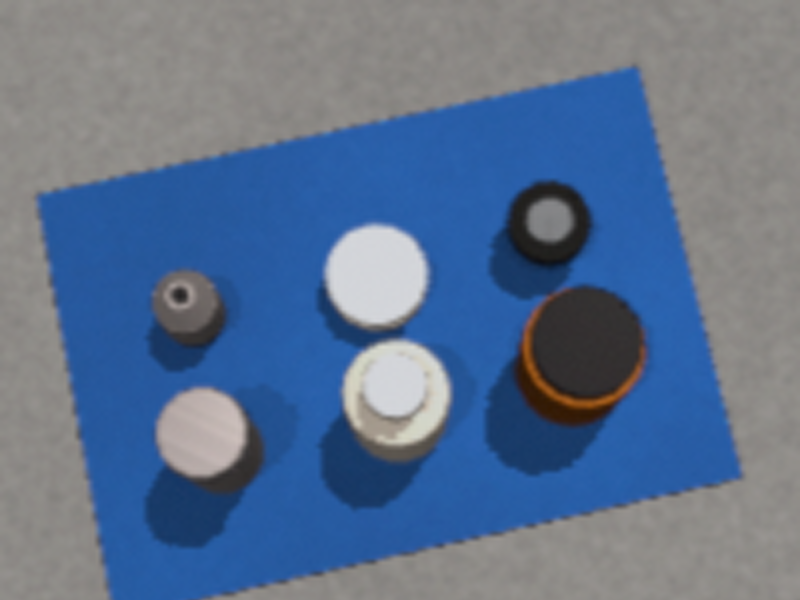

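View pics/c2.png

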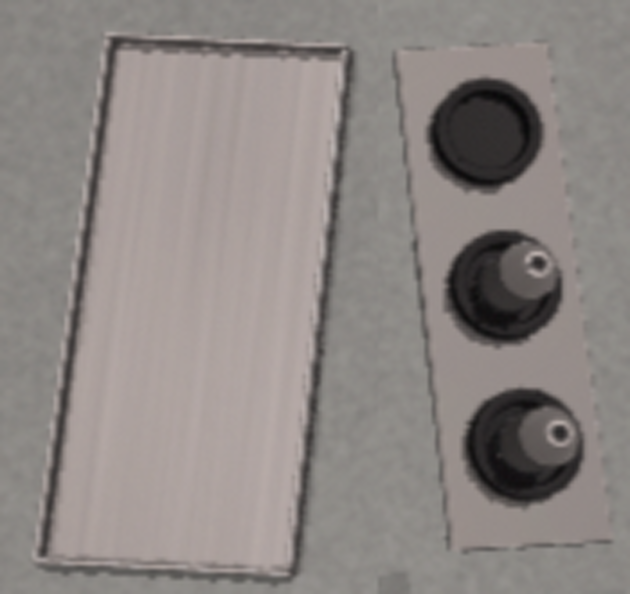

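The crops show these top centres in c1: canister (202,432), bottle cap (394,386), jar lid (585,343), nose (180,294), dishes (377,275), eyepiece (550,220). In c2 the empty cup rim is at (486,132), with fixed noses at (538,263) and (560,432).

Run:
```python
from h import *
c=dict(np.load('pics/top0.npz'))
P={}
def m(n,x,y,z,s,ox,oy): P[n]=ray(c,(x+.5)/s-.5+ox,(y+.5)/s-.5+oy,z); print(n,P[n].round(4))
for n,x,y,z in [('can',202,432,.099),('bot',394,386,.111),('jar',585,343,.098),('obj',180,294,.063),('dish',377,275,.031),('eye',550,220,.045),('m0',38,193,.003),('m1',637,67,.003),('m2',741,478,.003),('m3',120,612,.003)]: m(n,x,y,z,4,210,180)
for n,x,y,z in [('t0',108,37,.016),('t1',350,47,.016),('t2',293,574,.016),('t3',40,560,.016)]: m(n,x,y,z,3.6,100,180)
for n,x,y,z in [('cup',486,132,.018),('n1',538,263,.069),('n2',560,432,.069)]: m(n,x,y,z,3.6,425-105,165)
mc=np.mean([P[k] for k in('m0','m1','m2','m3')],0)
mx=(P['m0']+P['m1']-P['m2']-P['m3']); yaw=np.arctan2(mx[1],mx[0]); e=np.array([np.cos(yaw),np.sin(yaw)]); f=np.array([-e[1],e[0]])
print('mat',mc,yaw, np.linalg.norm(P['m0']-P['m1']),np.linalg.norm(P['m1']-P['m2']))
for n in('can','bot','jar','obj','dish','eye'):
  d=P[n][:2]-mc[:2]; print(n,d@e,d@f)
for k,(a,b) in dict(can=(-.04,.09),bot=(-.04,0),jar=(-.04,-.09),obj=(.028,.09)).items(): print('model',k,mc[:2]+a*e+b*f)
tc=np.mean([P['t%d'%i] for i in range(4)],0); tx=P['t0']+P['t1']-P['t2']-P['t3']; ty=np.arctan2(tx[1],tx[0])
print('tray',tc,ty)
for s in(.09,0,-.09): print(tc[:2]+s*np.array([np.cos(ty),np.sin(ty)]))
d=P['cup']-P['n2']; print('cupyaw',np.arctan2(d[1],d[0]),np.linalg.norm(d[:2]))
```

```text
can [0.4443 0.1047 0.099 ]
bot [0.4575 0.0169 0.111 ]
jar [ 0.4728 -0.071   0.098 ]
obj [0.515  0.1163 0.063 ]
dish [0.5238 0.0223 0.031 ]
eye [ 0.5426 -0.0643  0.045 ]
m0 [0.5843 0.1942 0.003 ]
m1 [ 0.6302 -0.1199  0.003 ]
m2 [ 0.4136 -0.152   0.003 ]
m3 [0.3694 0.1598 0.003 ]
t0 [0.6746 0.3741 0.016 ]
t1 [0.6589 0.2355 0.016 ]
t2 [0.3647 0.2715 0.016 ]
t3 [0.3816 0.4075 0.016 ]
cup [ 0.6029 -0.2924  0.018 ]
n1 [ 0.5153 -0.2939  0.069 ]
n2 [ 0.4254 -0.2931  0.069 ]
mat [0.49936706 0.02053647 0.003     ] 0.15285924870612894 0.31749930188893283 0.218963721212426
can -0.04158313629326819 0.09159404114384884
bot -0.04189717654168845 0.0028130839146151354
jar -0.04015988284296226 -0.08647847048500676
obj 0.0300057031863737 0.09222342413770235
dish 0.024435745096040046 -0.0019386367715373701
eye 0.02983657833146456 -0.09043753656177153
model can [0.44612965 0.10339646]
model bot [0.45983347 0.01444588]
model jar [ 0.47353729 -0.0745047 ]
model obj [0.51333675 0.11375045]
tray [0.51997078 0.32212948 0.016     ] -0.11750479736953032
[0.60935016 0.31157836]
[0.51997078 0.32212948]
[0.4305914  0.33268059]
cupyaw 0.003741567339759891 0.17753290244413533
```

Add to h.py:
```python
def to(x,y,z,yaw=None):
    s=ctrl.get_state(); R=Ro.from_quat(s['tcp_rot']).as_matrix(); p=np.array(s['eef_pos'])
    print('t',round(s['time'],2),'pos',p.round(4),'yaw',np.arctan2(R[1,0],R[0,0]).round(4),'tilt',R[:2,2].round(4),'q',np.round(s['qpos'],2),'open',round(s['opening'],3),'ff',s['finger_force'],'F',np.round(s['contact_force'],1))
    if yaw is not None: # delta in tool axes as they will be after turning
        print('turn z',-(yaw-np.arctan2(R[1,0],R[0,0]))); R=np.array([[np.cos(yaw),np.sin(yaw),0],[np.sin(yaw),-np.cos(yaw),0],[0,0,-1]])
    print('delta tool',(R.T@(np.array([x,y,z])-p)).round(4))
```

```text
(no output)
```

Call:
{"name": "drive_tool", "arguments": {"moves": [[[0,0,0.157],[0,0,0],0.0854],[[0,0,0.156],[0,0,0],0.0854],[[0,0,0],[0.05,-0.03,0],0.0854],[[0,0,0],[0.05,-0.03,0],0.0854],[[0,0,0],[0.05,-0.03,0],0.0854]], "grip_force": 40}}

```text
time: 0.72
eef_pos: [0.4386, -0.4899, 0.2476]
tcp_rot: [0.997, 0.076, -0.0, -0.0]
contact_force: [0.8, -0.8, -0.3]
opening: 1.001
finger_force: 0.0
```

Call:
{"name": "drive_tool", "arguments": {"moves": [[[0,0,0],[0.03,-0.05,0],0.0854],[[0,0,0],[0.03,-0.05,0],0.0854],[[0,0,0],[0.03,-0.05,0],0.0854],[[0,0,0],[0.02,-0.055,0],0.0854],[[0,0,0],[0,-0.055,0],0.0854]]}}

```text
time: 1.35
eef_pos: [0.5072, -0.2154, 0.2478]
tcp_rot: [0.997, 0.077, -0.0, -0.0]
contact_force: [0.0, 0.1, -0.1]
opening: 0.999
finger_force: 0.0
```

Call:
{"name": "drive_tool", "arguments": {"moves": [[[0,0,0],[0,-0.055,0],0.0854],[[0,0,0],[0,-0.055,0],0.0854],[[0,0,0],[0,-0.055,0],0.0854],[[0,0,0],[0,-0.055,0],0.0854],[[0,0,0],[0,-0.055,0],0.0854]]}}

```text
time: 1.98
eef_pos: [0.4642, 0.0559, 0.248]
tcp_rot: [0.997, 0.076, -0.0, -0.0]
contact_force: [0.1, -0.1, 0.4]
opening: 0.997
finger_force: 0.0
```

```bash
python3 -c "
from h import *
to(.4455,.104,.062,.153)"
```

```text
t 1.98 pos [0.4642 0.0559 0.248 ] yaw 0.1525 tilt [-0.0002  0.0001] q [-0.1  -0.19  2.07  0.    1.26  1.32] open 0.997 ff 0.0 F [ 0.1 -0.1  0.4]
turn z -0.0005305423646576601
delta tool [-0.0111 -0.0504  0.186 ]
```

Call:
{"name": "drive_tool", "arguments": {"moves": [[[0,0,0],[-0.0115,-0.0505,0],0.064],[[0,0,0],[0,0,0.055],0.064],[[0,0,0],[0,0,0.055],0.064],[[0,0,0],[0,0,0.046],0.064],[[0,0,0],[0,0,0.03],0.064]]}}

```text
time: 2.6
eef_pos: [0.4441, 0.1025, 0.0596]
tcp_rot: [0.997, 0.076, -0.002, -0.0]
contact_force: [0.9, 0.1, 0.4]
opening: 0.748
finger_force: 0.0
```

Call:
{"name": "drive_tool", "arguments": {"moves": [[[0,0,0],[0,0,0],0.064],[[0,0,0],[0,0,0],0.035],[[0,0,0],[0,0,0],0.035],[[0,0,0],[0,0,0],0.035],[[0,0,0],[0,0,0],0.035]]}}

```text
time: 3.22
eef_pos: [0.4473, 0.1024, 0.0639]
tcp_rot: [0.997, 0.076, 0.002, 0.0]
contact_force: [-1.6, 0.2, 5.8]
opening: 0.478
finger_force: 40.8
```

```bash
python3 -c "
from h import *
to(.4455,.104,.062,.153); snap('top','top1'); snap('side','side1')
a=cv2.hconcat([cv2.imread('pics/top1.png')[150:390,200:500],cv2.imread('pics/side1.png')[150:390,220:520]])
cv2.imwrite('pics/v1.png',cv2.resize(a,None,fx=1.33,fy=1.33))"
```

```text
t 3.23 pos [0.4473 0.1024 0.0639] yaw 0.1529 tilt [0.0032 0.    ] q [ 0.    0.05  2.22 -0.    0.86  1.42] open 0.478 ff 40.766857266426086 F [-1.6  0.2  5.8]
turn z -0.00011910527885081179
delta tool [-0.0016 -0.0018  0.0019]
```

View pics/v1.png

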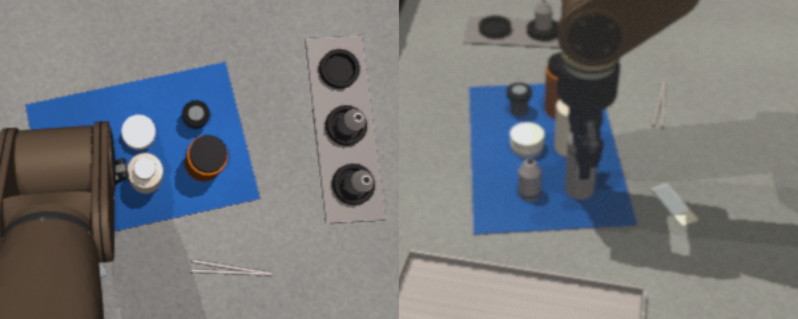

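Both fingers hold the canister and nothing else is disturbed. Next I lift it and carry it to the far end of the tray.

Call:
{"name": "drive_tool", "arguments": {"moves": [[[0,0,0],[0,0,-0.02],0.035],[[0,0,0],[0,0,-0.04],0.035],[[0,0,0],[0,0,-0.04],0.035],[[0,0,0],[0.02,-0.02,0],0.035],[[0,0,0],[0.035,-0.033,0],0.035]]}}

```text
time: 3.95
eef_pos: [0.4924, 0.1632, 0.1629]
tcp_rot: [0.997, 0.075, 0.0, 0.0]
contact_force: [0.6, -0.9, -1.4]
opening: 0.483
finger_force: 40.8
```

Call:
{"name": "drive_tool", "arguments": {"moves": [[[0,0,0],[0.04,-0.038,0],0.035],[[0,0,0],[0.04,-0.038,0],0.035],[[0,0,0],[0.035,-0.033,0],0.035],[[0,0,0],[0.0215,-0.0205,0],0.035],[[0,0,0],[0,0,0],0.035]]}}

```text
time: 4.58
eef_pos: [0.6076, 0.3132, 0.1611]
tcp_rot: [0.997, 0.077, -0.001, 0.0]
contact_force: [-0.7, 0.2, -2.2]
opening: 0.483
finger_force: 40.8
```

```bash
python3 -c "
from h import *
to(.609,.312,.0645,.153)"
```

```text
t 4.58 pos [0.6076 0.3132 0.1611] yaw 0.1545 tilt [-0.0012 -0.0004] q [0.33 0.38 1.62 0.   1.14 1.74] open 0.483 ff 40.77505946159363 F [-0.7  0.2 -2.2]
turn z 0.0015163429488228575
delta tool [0.0012 0.0014 0.0966]
```

Call:
{"name": "drive_tool", "arguments": {"moves": [[[0,0,0],[0,0,0.045],0.035],[[0,0,0],[0,0,0.035],0.035],[[0,0,0],[0,0,0.013],0.035],[[0,0,0],[0,0,0.003],0.035],[[0,0,0],[0,0,0.002],0.035]]}}

```text
time: 5.2
eef_pos: [0.6086, 0.3121, 0.0662]
tcp_rot: [0.997, 0.076, 0.001, -0.0]
contact_force: [-0.1, 0.3, -0.8]
opening: 0.484
finger_force: 40.8
```

Call:
{"name": "drive_tool", "arguments": {"moves": [[[0,0,0],[0,0,0],0.035],[[0,0,0],[0,0,0],0.064],[[0,0,0],[0,0,0],0.064],[[0,0,0],[0,0,-0.03],0.064],[[0,0,0],[0,0,-0.05],0.064]]}}

```text
time: 5.82
eef_pos: [0.606, 0.3114, 0.1428]
tcp_rot: [0.997, 0.076, -0.002, 0.001]
contact_force: [0.4, 0.8, 0.2]
opening: 0.751
finger_force: 0.0
```

Call:
{"name": "drive_tool", "arguments": {"moves": [[[0,0,0],[0,0,-0.05],0.07],[[0,0,0],[-0.04,0.04,-0.02],0.07],[[0,0,0],[-0.04,0.04,0],0.07],[[0,0,0],[-0.04,0.045,0],0.07],[[0,0,0],[-0.04,0.045,0],0.07]]}}

```text
time: 6.45
eef_pos: [0.4743, 0.1183, 0.215]
tcp_rot: [0.997, 0.077, 0.001, 0.0]
contact_force: [-0.2, -0.8, 0.5]
opening: 0.821
finger_force: 0.0
```

```bash
python3 -c "
from h import *
to(.459,.0155,.062,.153); snap('side','side2')"
```

```text
t 6.45 pos [0.4743 0.1183 0.215 ] yaw 0.1536 tilt [ 0.0017 -0.0002] q [ 0.04 -0.1   2.06 -0.    1.18  1.45] open 0.821 ff 0.0 F [-0.2 -0.8  0.5]
turn z 0.000583444993182386
delta tool [-0.0308  0.0993  0.153 ]
```

View pics/side2.png

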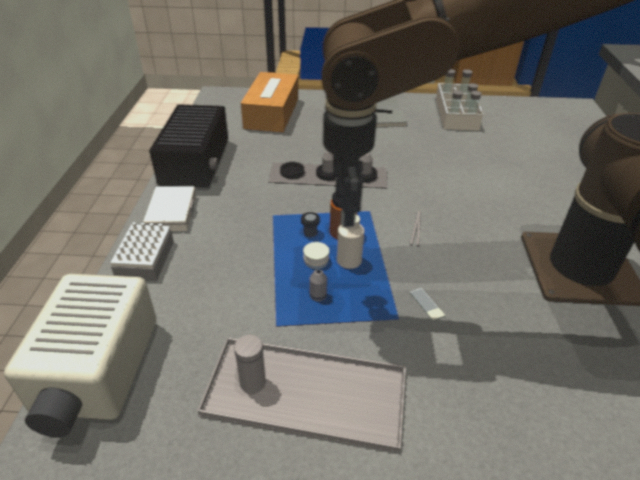

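The canister stands upright in the tray at (250,365). Bottle next.

Call:
{"name": "drive_tool", "arguments": {"moves": [[[0,0,0],[-0.015,0.05,0],0.07],[[0,0,0],[-0.0155,0.0495,0],0.07],[[0,0,0],[0,0,0.06],0.07],[[0,0,0],[0,0,0.055],0.07],[[0,0,0],[0,0,0.036],0.07]]}}

```text
time: 7.12
eef_pos: [0.4591, 0.0165, 0.0614]
tcp_rot: [0.997, 0.076, -0.001, -0.0]
contact_force: [-0.4, 0.3, 0.3]
opening: 0.821
finger_force: 0.0
```

Call:
{"name": "drive_tool", "arguments": {"moves": [[[0,0,0],[0,0,0],0.07],[[0,0,0],[0,0,0],0.043],[[0,0,0],[0,0,0],0.043],[[0,0,0],[0,0,0],0.043],[[0,0,0],[0,0,0],0.043]]}}

```text
time: 7.75
eef_pos: [0.4622, 0.0162, 0.0656]
tcp_rot: [0.997, 0.076, 0.002, 0.001]
contact_force: [0.4, -1.5, 7.1]
opening: 0.57
finger_force: 42.2
```

```bash
python3 -c "
from h import *
to(.52,.322,.164,.153)"
```

```text
t 7.75 pos [0.4622 0.0162 0.0656] yaw 0.1529 tilt [ 0.0046 -0.0009] q [-0.18  0.06  2.21  0.    0.87  1.23] open 0.57 ff 42.197773111984134 F [ 0.4 -1.5  7.1]
turn z -0.0001314022685224292
delta tool [ 0.1038 -0.2934 -0.0984]
```

Call:
{"name": "drive_tool", "arguments": {"moves": [[[0,0,0],[0,0,-0.02],0.043],[[0,0,0],[0,0,-0.04],0.043],[[0,0,0],[0,0,-0.04],0.043],[[0,0,0],[0.01,-0.03,0],0.043],[[0,0,0],[0.018,-0.05,0],0.043]]}}

```text
time: 8.38
eef_pos: [0.4758, 0.1, 0.164]
tcp_rot: [0.997, 0.075, 0.001, 0.0]
contact_force: [0.9, 0.5, -2.7]
opening: 0.573
finger_force: 42.2
```

Call:
{"name": "drive_tool", "arguments": {"moves": [[[0,0,0],[0.02,-0.055,0],0.043],[[0,0,0],[0.02,-0.055,0],0.043],[[0,0,0],[0.02,-0.055,0],0.043],[[0,0,0],[0.017,-0.0485,0],0.043],[[0,0,0],[0,0,0],0.043]]}}

```text
time: 9.0
eef_pos: [0.5186, 0.3257, 0.1626]
tcp_rot: [0.997, 0.078, -0.001, -0.0]
contact_force: [-0.7, -0.5, -2.7]
opening: 0.57
finger_force: 42.5
```

```bash
python3 -c "
from h import *
to(.52,.322,.066,.153)"
```

```text
t 9.0 pos [0.5186 0.3257 0.1626] yaw 0.157 tilt [-0.001   0.0004] q [0.39 0.23 1.81 0.   1.1  1.81] open 0.57 ff 42.4910109071061 F [-0.7 -0.5 -2.7]
turn z 0.004029547408472722
delta tool [0.0008 0.0039 0.0966]
```

Call:
{"name": "drive_tool", "arguments": {"moves": [[[0,0,0],[0,0.002,0.045],0.043],[[0,0,0],[0,0,0.035],0.043],[[0,0,0],[0,0,0.013],0.043],[[0,0,0],[0,0,0.003],0.043],[[0,0,0],[0,0,0.002],0.043]]}}

```text
time: 9.62
eef_pos: [0.5208, 0.3209, 0.0669]
tcp_rot: [0.997, 0.076, 0.001, -0.0]
contact_force: [-0.1, 0.5, -1.9]
opening: 0.573
finger_force: 42.5
```

Call:
{"name": "drive_tool", "arguments": {"moves": [[[0,0,0],[0,0,0],0.043],[[0,0,0],[0,0,0],0.07],[[0,0,0],[0,0,0],0.07],[[0,0,0],[0,0,-0.03],0.07],[[0,0,0],[0,0,-0.05],0.07]]}}

```text
time: 10.25
eef_pos: [0.5183, 0.3201, 0.1443]
tcp_rot: [0.997, 0.076, -0.002, 0.001]
contact_force: [0.7, 0.9, -1.2]
opening: 0.821
finger_force: 0.0
```

Call:
{"name": "drive_tool", "arguments": {"moves": [[[0,0,0],[0,0,-0.05],0.077],[[0,0,0],[-0.01,0.05,-0.02],0.077],[[0,0,0],[-0.015,0.055,0],0.077],[[0,0,0],[-0.015,0.055,0],0.077],[[0,0,0],[-0.015,0.055,0],0.077]]}}

```text
time: 10.88
eef_pos: [0.4978, 0.0982, 0.2163]
tcp_rot: [0.997, 0.077, 0.001, 0.0]
contact_force: [0.2, -0.4, -0.6]
opening: 0.899
finger_force: 0.0
```

```bash
python3 -c "
from h import *
to(.473,-.073,.062,.153)"
```

```text
t 10.88 pos [0.4978 0.0982 0.2163] yaw 0.1534 tilt [ 0.0021 -0.0001] q [-0.01 -0.06  2.01 -0.    1.18  1.41] open 0.899 ff 0.0 F [ 0.2 -0.4 -0.6]
turn z 0.00041363518768999796
delta tool [-0.0506  0.1654  0.1543]
```

Call:
{"name": "drive_tool", "arguments": {"moves": [[[0,0,0],[-0.017,0.055,0],0.077],[[0,0,0],[-0.017,0.055,0],0.077],[[0,0,0],[-0.0165,0.055,0],0.077],[[0,0,0],[0,0,0.06],0.077],[[0,0,0],[0,0,0.054],0.077]]}}

```text
time: 11.5
eef_pos: [0.4739, -0.0724, 0.1014]
tcp_rot: [0.997, 0.075, 0.002, 0.001]
contact_force: [0.1, -0.5, -1.1]
opening: 0.898
finger_force: 0.0
```

Call:
{"name": "drive_tool", "arguments": {"moves": [[[0,0,0],[0,0,0.04],0.077],[[0,0,0],[0,0,0],0.077],[[0,0,0],[0,0,0],0.05],[[0,0,0],[0,0,0],0.05],[[0,0,0],[0,0,0],0.05]]}}

```text
time: 12.12
eef_pos: [0.4754, -0.0718, 0.064]
tcp_rot: [0.997, 0.076, 0.003, 0.001]
contact_force: [-0.3, -1.6, 6.0]
opening: 0.669
finger_force: 44.0
```

```bash
python3 -c "
from h import *
to(.43,.333,.162,.153)"
```

```text
t 12.12 pos [ 0.4754 -0.0718  0.064 ] yaw 0.153 tilt [ 0.0055 -0.0021] q [-0.36  0.1   2.17 -0.    0.86  1.06] open 0.669 ff 43.99926781654358 F [-0.3 -1.6  6. ]
turn z -4.637883729255443e-05
delta tool [ 0.0168 -0.407  -0.098 ]
```

Call:
{"name": "drive_tool", "arguments": {"moves": [[[0,0,0],[0,0,-0.02],0.05],[[0,0,0],[0,0,-0.04],0.05],[[0,0,0],[0,0,-0.04],0.05],[[0,0,0],[0,-0.03,0],0.05],[[0,0,0],[0.002,-0.05,0],0.05]]}}

```text
time: 12.75
eef_pos: [0.4627, 0.0086, 0.1619]
tcp_rot: [0.997, 0.075, 0.0, -0.0]
contact_force: [0.4, 0.8, -4.0]
opening: 0.669
finger_force: 44.3
```

Call:
{"name": "drive_tool", "arguments": {"moves": [[[0,0,0],[0.002,-0.055,0],0.05],[[0,0,0],[0.002,-0.055,0],0.05],[[0,0,0],[0.002,-0.055,0],0.05],[[0,0,0],[0.002,-0.055,0],0.05],[[0,0,0],[0.003,-0.05,0],0.05]]}}

```text
time: 13.38
eef_pos: [0.4312, 0.2787, 0.1608]
tcp_rot: [0.997, 0.077, -0.001, 0.0]
contact_force: [0.9, -0.5, -3.3]
opening: 0.667
finger_force: 44.3
```

Call:
{"name": "drive_tool", "arguments": {"moves": [[[0,0,0],[0.002,-0.038,0],0.05],[[0,0,0],[0.002,-0.02,0],0.05],[[0,0,0],[0,0,0],0.05]]}}

```text
time: 13.75
eef_pos: [0.4272, 0.3354, 0.1609]
tcp_rot: [0.997, 0.077, -0.001, 0.0]
contact_force: [-0.1, -0.2, -4.0]
opening: 0.668
finger_force: 44.3
```

```bash
python3 -c "
from h import *
to(.43,.333,.065,.153)"
```

```text
t 13.75 pos [0.4272 0.3354 0.1609] yaw 0.1548 tilt [-0.0011 -0.0008] q [ 0.48  0.09  1.97 -0.    1.08  1.89] open 0.668 ff 44.30853188037872 F [-0.1 -0.2 -4. ]
turn z 0.0018146649437147389
delta tool [0.0024 0.0028 0.0959]
```

Call:
{"name": "drive_tool", "arguments": {"moves": [[[0,0,0],[0.001,0.001,0.045],0.05],[[0,0,0],[0,0,0.035],0.05],[[0,0,0],[0,0,0.012],0.05],[[0,0,0],[0,0,0.003],0.05],[[0,0,0],[0,0,0.002],0.05]]}}

```text
time: 14.38
eef_pos: [0.4303, 0.3343, 0.0659]
tcp_rot: [0.997, 0.076, 0.001, -0.001]
contact_force: [-0.3, 0.4, -3.4]
opening: 0.668
finger_force: 44.2
```

Call:
{"name": "drive_tool", "arguments": {"moves": [[[0,0,0],[0,0,0],0.05],[[0,0,0],[0,0,0],0.077],[[0,0,0],[0,0,0],0.077],[[0,0,0],[0,0,-0.03],0.077],[[0,0,0],[0,0,-0.05],0.077]]}}

```text
time: 15.0
eef_pos: [0.428, 0.3335, 0.1439]
tcp_rot: [0.997, 0.076, -0.002, 0.001]
contact_force: [0.9, 0.3, -0.1]
opening: 0.902
finger_force: 0.0
```

Call:
{"name": "drive_tool", "arguments": {"moves": [[[0,0,0],[0,0,-0.05],0.06],[[0,0,0],[0.015,0.05,-0.02],0.06],[[0,0,0],[0.015,0.055,0],0.06],[[0,0,0],[0.015,0.055,0],0.06],[[0,0,0],[0,0,0],0.06]]}}

```text
time: 15.62
eef_pos: [0.4995, 0.1799, 0.2154]
tcp_rot: [0.997, 0.074, 0.001, 0.0]
contact_force: [-0.6, 0.1, 0.4]
opening: 0.701
finger_force: 0.0
```

```bash
python3 -c "
from h import *
to(.514,.115,.036,.153); snap('side','side3')"
```

```text
t 15.62 pos [0.4995 0.1799 0.2154] yaw 0.1474 tilt [ 0.0022 -0.0001] q [ 0.15 -0.    1.96 -0.    1.18  1.58] open 0.701 ff 0.0 F [-0.6  0.1  0.4]
turn z -0.005573763015713051
delta tool [0.0044 0.0664 0.1794]
```

View pics/side3.png

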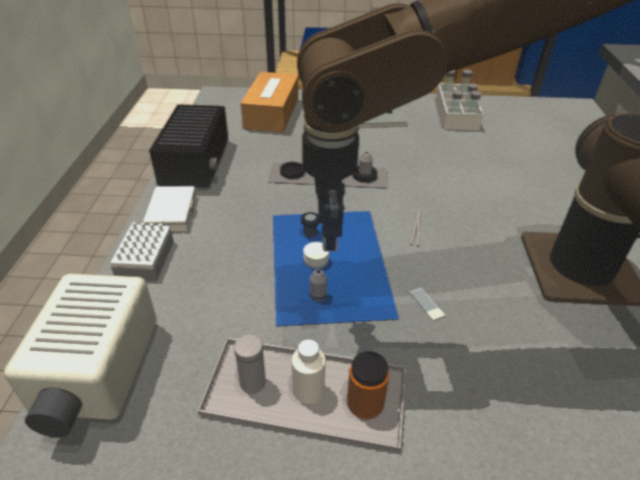

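All three stand upright in the tray, at (250,365), (309,373) and (367,385). The objective is at (318,285). I'll grasp it now.

Call:
{"name": "drive_tool", "arguments": {"moves": [[[0,0,0],[0.0025,0.033,0],0.055],[[0,0,0],[0.0025,0.033,0.02],0.055],[[0,0,0],[0,0,0.06],0.055],[[0,0,0],[0,0,0.06],0.055],[[0,0,0],[0,0,0.038],0.055]]}}

```text
time: 16.3
eef_pos: [0.5108, 0.1197, 0.0336]
tcp_rot: [0.997, 0.077, -0.002, -0.0]
contact_force: [1.0, 0.2, 0.2]
opening: 0.638
finger_force: 0.0
```

Call:
{"name": "drive_tool", "arguments": {"moves": [[[0,0,0],[0,0,0],0.055],[[0,0,0],[0,0,0],0.025],[[0,0,0],[0,0,0],0.025],[[0,0,0],[0,0,0],0.025],[[0,0,0],[0,0,0],0.025]]}}

```text
time: 16.92
eef_pos: [0.5149, 0.1187, 0.0389]
tcp_rot: [0.997, 0.076, 0.002, -0.0]
contact_force: [-0.9, 1.9, 6.8]
opening: 0.356
finger_force: 40.3
```

```bash
python3 -c "
from h import *
to(.603,-.2925,.136,.153); snap('side','side4'); a=cv2.imread('pics/side4.png')[190:340,250:420]; cv2.imwrite('pics/v4.png',cv2.resize(a,None,fx=3,fy=3))"
```

```text
t 16.93 pos [0.5149 0.1187 0.0389] yaw 0.1524 tilt [0.0047 0.0011] q [0.03 0.24 2.06 0.   0.83 1.45] open 0.356 ff 40.29772318819596 F [-0.9  1.9  6.8]
turn z -0.0006123876902702219
delta tool [ 0.0244  0.4199 -0.0971]
```

View pics/v4.png

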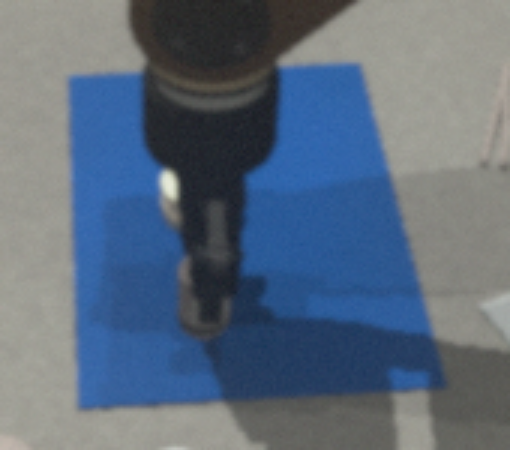

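The objective is held between the pads and nothing else has been touched. I'll lift it and carry it toward the empty cup.

Call:
{"name": "drive_tool", "arguments": {"moves": [[[0,0,0],[0,0,-0.02],0.025],[[0,0,0],[0,0,-0.04],0.025],[[0,0,0],[0,0,-0.04],0.025],[[0,0,0],[0.002,0.03,0],0.025],[[0,0,0],[0.003,0.05,0],0.025]]}}

```text
time: 17.6
eef_pos: [0.5302, 0.04, 0.1376]
tcp_rot: [0.997, 0.078, 0.001, 0.0]
contact_force: [-0.5, -0.8, -1.5]
opening: 0.357
finger_force: 40.0
```

Call:
{"name": "drive_tool", "arguments": {"moves": [[[0,0,0],[0.003,0.055,0],0.025],[[0,0,0],[0.003,0.055,0],0.025],[[0,0,0],[0.003,0.055,0],0.025],[[0,0,0],[0.003,0.055,0],0.025],[[0,0,0],[0.003,0.05,0],0.025]]}}

```text
time: 18.23
eef_pos: [0.5858, -0.2267, 0.1365]
tcp_rot: [0.997, 0.076, 0.0, 0.0]
contact_force: [0.6, 0.0, -1.5]
opening: 0.357
finger_force: 40.0
```

Call:
{"name": "drive_tool", "arguments": {"moves": [[[0,0,0],[0.002,0.045,0],0.025],[[0,0,0],[0.002,0.025,0.02],0.025],[[0,0,0],[0,0,0.02],0.025],[[0,0,0],[0,0,0],0.025]]}}

```text
time: 18.73
eef_pos: [0.5984, -0.2913, 0.093]
tcp_rot: [0.997, 0.076, -0.003, -0.002]
contact_force: [-0.4, -0.1, -1.6]
opening: 0.357
finger_force: 39.9
```

```bash
python3 -c "
from h import *
to(.603,-.2925,.046,.153); c=snap('side','side5'); d=snap('top','top5'); a=cv2.hconcat([cv2.imread('pics/side5.png')[100:220,250:400],cv2.imread('pics/top5.png')[160:280,400:550]]); cv2.imwrite('pics/v5.png',cv2.resize(a,None,fx=2.6,fy=2.6,interpolation=2))"
```

```text
t 18.73 pos [ 0.5984 -0.2913  0.093 ] yaw 0.1529 tilt [-0.0056  0.0042] q [-0.61  0.43  1.7   0.    1.02  0.81] open 0.357 ff 39.94595809366729 F [-0.4 -0.1 -1.6]
turn z -0.00013819862177438802
delta tool [0.0044 0.0019 0.047 ]
```

View pics/v5.png

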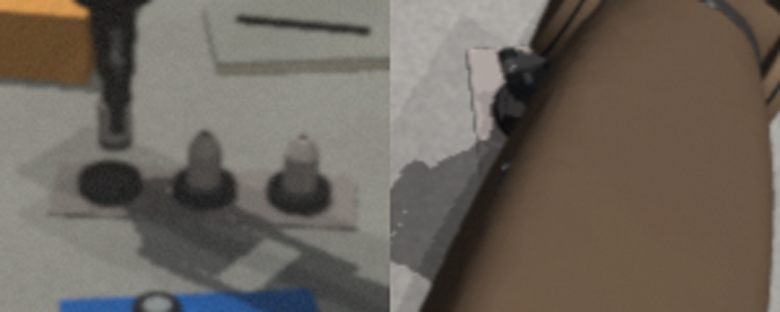

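The crop shows the objective's lower barrel centred at about (115,140), above the empty cup at (110,184). I'll compute the offset between them.

```bash
python3 -c "
from h import *
c=dict(np.load('pics/side5.npz'))
s=2.6; U=lambda x,y:((x+.5)/s-.5+250,(y+.5)/s-.5+100)
print('cup',ray(c,*U(110,183),.018))
u=U(115,138)[0]
for x in(.595,.6,.605): print(x,proj(c,[x,-.2913,.06])[0]-u)
print((np.array(proj(c,[.6,-.2913,.057]))-[250,100])*s)
to(.603,-.2925,.046,.153)"
```

```text
cup [ 0.60342937 -0.28448406  0.018     ]
0.595 1.4685727696527238
0.6 -0.5970372525729886
0.605 -2.661761335375786
[112.7115111 142.6480448]
t 18.82 pos [ 0.6001 -0.2918  0.0959] yaw 0.1539 tilt [-0.0012  0.001 ] q [-0.6   0.42  1.7   0.    1.02  0.81] open 0.355 ff 39.957982926716795 F [-0.3  0.4 -0.4]
turn z 0.0009132860537601484
delta tool [0.0027 0.0012 0.0499]
```

Call:
{"name": "drive_tool", "arguments": {"moves": [[[0,0,0],[0.003,0,0],0.025],[[0,0,0],[0,0,0.02],0.025],[[0,0,0],[0,0,0.02],0.025],[[0,0,0],[0,0,0.006],0.025],[[0,0,0],[0,0,0],0.025]]}}

```text
time: 19.45
eef_pos: [0.6027, -0.2922, 0.0487]
tcp_rot: [0.997, 0.076, -0.001, -0.001]
contact_force: [-0.3, 0.1, -0.3]
opening: 0.362
finger_force: 40.0
```

```bash
python3 -c "
from h import *
to(.603,-.2915,.045,.153); c=snap('side','side6'); a=cv2.imread('pics/side6.png')[120:220,250:400]; cv2.imwrite('pics/v6.png',cv2.resize(a,None,fx=5,fy=5,interpolation=2))"
```

```text
t 19.45 pos [ 0.6027 -0.2922  0.0487] yaw 0.1526 tilt [-0.0023  0.0018] q [-0.6   0.49  1.7   0.    0.95  0.82] open 0.362 ff 39.955095691493625 F [-0.3  0.1 -0.3]
turn z -0.00036831664792824625
delta tool [ 0.0004 -0.0007  0.0037]
```

View pics/v6.png

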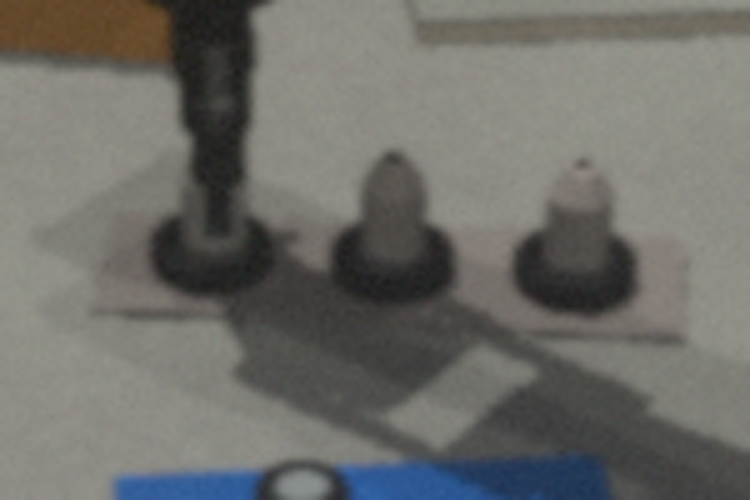

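The objective is inside the cup recess, with its base centred at about (215,245). I'll lower the last few millimetres and release.

Call:
{"name": "drive_tool", "arguments": {"moves": [[[0,0,0],[0,0,0.002],0.025],[[0,0,0],[0,0,0.0015],0.025],[[0,0,0],[0,0,0],0.025]]}}

```text
time: 19.88
eef_pos: [0.6035, -0.2928, 0.047]
tcp_rot: [0.997, 0.076, 0.0, 0.0]
contact_force: [-0.5, 0.8, -1.2]
opening: 0.361
finger_force: 40.0
```

Call:
{"name": "drive_tool", "arguments": {"moves": [[[0,0,0],[0,0,0],0.05],[[0,0,0],[0,0,0],0.05],[[0,0,0],[0,0,-0.02],0.05],[[0,0,0],[0,0,-0.05],0.06],[[0,0,0],[0,0,-0.06],0.077]]}}

```text
time: 20.5
eef_pos: [0.603, -0.2925, 0.1784]
tcp_rot: [0.997, 0.076, -0.001, -0.0]
contact_force: [0.0, -0.5, 1.2]
opening: 0.89
finger_force: 0.0
```

Call:
{"name": "drive_tool", "arguments": {"moves": [[[0,0,0],[0,0,-0.04],0.077],[[0,0,0],[-0.01,-0.055,0],0.077],[[0,0,0],[-0.01,-0.055,0],0.077],[[0,0,0],[-0.01,-0.055,0],0.077],[[0,0,0],[-0.01,-0.055,0],0.077]]}}

```text
time: 21.12
eef_pos: [0.53, -0.08, 0.2188]
tcp_rot: [0.997, 0.076, 0.001, 0.0]
contact_force: [-0.1, -0.1, -0.4]
opening: 0.902
finger_force: 0.0
```

```bash
python3 -c "
from h import *
to(.4305,.334,.062,.153); snap('side','side7'); snap('top','top7'); a=cv2.hconcat([cv2.imread('pics/side7.png')[120:220,250:400],cv2.imread('pics/top7.png')[160:260,400:550]]); cv2.imwrite('pics/v7.png',cv2.resize(a,None,fx=2.6,fy=2.6,interpolation=2))"
```

```text
t 21.12 pos [ 0.53   -0.08    0.2188] yaw 0.1524 tilt [ 0.0028 -0.0008] q [-0.34  0.    1.95  0.    1.19  1.08] open 0.902 ff 0.0 F [-0.1 -0.1 -0.4]
turn z -0.0005863918946482083
delta tool [-0.0353 -0.4243  0.1568]
```

View pics/v7.png

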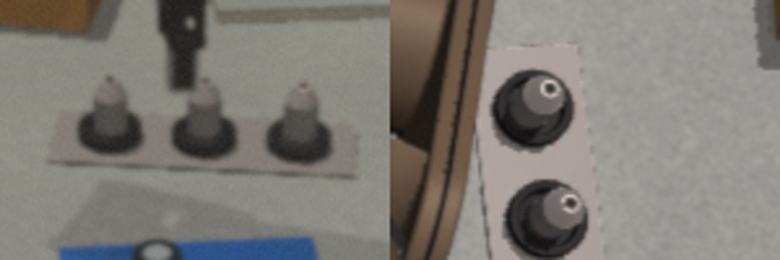

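The objective stands narrow end up in the cup, nose at about (110,80), matching its neighbours. Next I return the jar.

Call:
{"name": "drive_tool", "arguments": {"moves": [[[0,0,0],[-0.005,-0.053,0],0.077],[[0,0,0],[-0.005,-0.053,0],0.077],[[0,0,0],[-0.005,-0.053,0],0.077],[[0,0,0],[-0.005,-0.053,0],0.077],[[0,0,0],[-0.005,-0.053,0],0.077]]}}

```text
time: 21.85
eef_pos: [0.4659, 0.1778, 0.2187]
tcp_rot: [0.997, 0.076, 0.002, 0.0]
contact_force: [0.3, -0.2, -0.0]
opening: 0.899
finger_force: 0.0
```

Call:
{"name": "drive_tool", "arguments": {"moves": [[[0,0,0],[-0.005,-0.053,0],0.077],[[0,0,0],[-0.003,-0.053,0],0.077],[[0,0,0],[-0.002,-0.053,0],0.077],[[0,0,0],[0,0,0],0.077],[[0,0,0],[0,0,0],0.077]]}}

```text
time: 22.48
eef_pos: [0.432, 0.3321, 0.2177]
tcp_rot: [0.997, 0.076, 0.001, 0.0]
contact_force: [-0.0, -0.7, 0.8]
opening: 0.906
finger_force: 0.0
```

```bash
python3 -c "
from h import *
to(.4305,.334,.062,.153)
c=snap('side','side8');a=cv2.imread('pics/side8.png')[300:460,190:420]; cv2.imwrite('pics/v8.png',cv2.resize(a,None,fx=3.4,fy=3.4,interpolation=2))"
```

```text
t 22.48 pos [0.432  0.3321 0.2177] yaw 0.153 tilt [ 0.0014 -0.    ] q [ 0.47  0.03  1.93 -0.    1.19  1.89] open 0.906 ff 0.0 F [-0.  -0.7  0.8]
turn z 1.8714560950927606e-05
delta tool [-0.0012 -0.0021  0.1557]
```

Call:
{"name": "drive_tool", "arguments": {"moves": [[[0,0,0],[-0.001,-0.002,0.04],0.077],[[0,0,0],[0,0,0.055],0.077],[[0,0,0],[0,0,0.045],0.077],[[0,0,0],[0,0,0.016],0.077],[[0,0,0],[0,0,0],0.077]]}}

```text
time: 23.15
eef_pos: [0.4303, 0.3333, 0.0606]
tcp_rot: [0.997, 0.076, -0.001, 0.0]
contact_force: [-0.0, 0.1, 0.2]
opening: 0.905
finger_force: 0.0
```

Call:
{"name": "drive_tool", "arguments": {"moves": [[[0,0,0],[0,0,0],0.05],[[0,0,0],[0,0,0],0.05],[[0,0,0],[0,0,0],0.05],[[0,0,0],[0,0,0],0.05]]}}

```text
time: 23.65
eef_pos: [0.4321, 0.335, 0.0635]
tcp_rot: [0.997, 0.076, 0.002, -0.001]
contact_force: [0.9, -1.7, 7.2]
opening: 0.672
finger_force: 43.9
```

```bash
python3 -c "
from h import *
to(.4754,-.0718,.166,.153)"
```

```text
t 23.65 pos [0.4321 0.335  0.0635] yaw 0.1529 tilt [0.0049 0.0019] q [ 0.47  0.24  2.01 -0.    0.89  1.89] open 0.672 ff 43.88400971889496 F [ 0.9 -1.7  7.2]
turn z -7.591560130951192e-05
delta tool [-0.0192  0.4087 -0.1025]
```

Call:
{"name": "drive_tool", "arguments": {"moves": [[[0,0,0],[0,0,-0.02],0.05],[[0,0,0],[0,0,-0.04],0.05],[[0,0,0],[0,0,-0.04],0.05],[[0,0,0],[-0.001,0.03,0],0.05],[[0,0,0],[-0.002,0.05,0],0.05]]}}

```text
time: 24.28
eef_pos: [0.4386, 0.2546, 0.161]
tcp_rot: [0.997, 0.078, 0.0, -0.0]
contact_force: [0.6, -1.0, -4.3]
opening: 0.668
finger_force: 44.2
```

Call:
{"name": "drive_tool", "arguments": {"moves": [[[0,0,0],[-0.003,0.055,0],0.05],[[0,0,0],[-0.003,0.055,0],0.05],[[0,0,0],[-0.003,0.055,0],0.05],[[0,0,0],[-0.003,0.055,0],0.05],[[0,0,0],[-0.003,0.05,0],0.05]]}}

```text
time: 24.9
eef_pos: [0.4645, -0.0159, 0.1602]
tcp_rot: [0.997, 0.076, -0.001, -0.0]
contact_force: [2.0, -0.2, -3.7]
opening: 0.668
finger_force: 44.2
```

Call:
{"name": "drive_tool", "arguments": {"moves": [[[0,0,0],[-0.002,0.036,0],0.05],[[0,0,0],[-0.002,0.02,0],0.05],[[0,0,0],[0,0,0.04],0.05],[[0,0,0],[0,0,0.03],0.05],[[0,0,0],[0,0,0],0.05]]}}

```text
time: 25.52
eef_pos: [0.4669, -0.0692, 0.0876]
tcp_rot: [0.997, 0.076, -0.004, -0.002]
contact_force: [-0.5, -0.9, -3.6]
opening: 0.664
finger_force: 44.3
```

Call:
{"name": "drive_tool", "arguments": {"moves": [[[0,0,0],[0,0,0],0.05],[[0,0,0],[0,0,0],0.05]]}}

```text
time: 25.78
eef_pos: [0.4713, -0.0707, 0.0926]
tcp_rot: [0.997, 0.076, 0.002, 0.001]
contact_force: [0.1, -0.3, -3.6]
opening: 0.668
finger_force: 44.3
```

```bash
python3 -c "
from h import *
to(.4735,-.0722,.065,.153)"
```

```text
t 25.77 pos [ 0.4713 -0.0707  0.0926] yaw 0.1531 tilt [ 0.0032 -0.0011] q [-0.36  0.04  2.17  0.    0.93  1.06] open 0.668 ff 44.28340673446655 F [ 0.1 -0.3 -3.6]
turn z 0.00010259530687922735
delta tool [0.002  0.0018 0.0276]
```

Call:
{"name": "drive_tool", "arguments": {"moves": [[[0,0,0],[0.003,0.0015,0.01],0.05],[[0,0,0],[0,0,0.01],0.05],[[0,0,0],[0,0,0.004],0.05],[[0,0,0],[0,0,0.002],0.05],[[0,0,0],[0,0,0],0.05]]}}

```text
time: 26.4
eef_pos: [0.4732, -0.0715, 0.0646]
tcp_rot: [0.997, 0.076, -0.0, -0.0]
contact_force: [-0.3, -0.4, -2.6]
opening: 0.671
finger_force: 44.3
```

Call:
{"name": "drive_tool", "arguments": {"moves": [[[0,0,0],[0,0,0],0.05],[[0,0,0],[0,0,0],0.077],[[0,0,0],[0,0,0],0.077],[[0,0,0],[0,0,-0.03],0.077],[[0,0,0],[0,0,-0.05],0.077]]}}

```text
time: 27.02
eef_pos: [0.4721, -0.0711, 0.1444]
tcp_rot: [0.997, 0.076, -0.002, -0.001]
contact_force: [0.2, 0.1, -0.4]
opening: 0.897
finger_force: 0.0
```

Call:
{"name": "drive_tool", "arguments": {"moves": [[[0,0,0],[0,0,-0.05],0.07],[[0,0,0],[0.015,-0.05,-0.02],0.07],[[0,0,0],[0.015,-0.055,0],0.07],[[0,0,0],[0.015,-0.055,0],0.07],[[0,0,0],[0.015,-0.055,0],0.07]]}}

```text
time: 27.65
eef_pos: [0.5002, 0.152, 0.2159]
tcp_rot: [0.997, 0.076, 0.001, 0.0]
contact_force: [1.0, 0.4, -0.4]
opening: 0.821
finger_force: 0.0
```

Call:
{"name": "drive_tool", "arguments": {"moves": [[[0,0,0],[0.015,-0.055,0],0.07],[[0,0,0],[0.015,-0.055,0],0.07],[[0,0,0],[0.01,-0.05,0],0.07],[[0,0,0],[0,0,0],0.07]]}}

```text
time: 28.15
eef_pos: [0.5148, 0.3175, 0.2153]
tcp_rot: [0.997, 0.079, 0.001, -0.0]
contact_force: [0.9, -0.8, -0.1]
opening: 0.818
finger_force: 0.0
```

```bash
python3 -c "
from h import *
to(.5205,.321,.062,.153); snap('top','top9')
a=cv2.imread('pics/top0.png')[180:345,210:410];b=cv2.imread('pics/top9.png')[180:345,210:410]
cv2.imwrite('pics/v9.png',cv2.resize(cv2.hconcat([a[40:120,90:190],b[40:120,90:190]]),None,fx=4,fy=4,interpolation=2))"
```

```text
t 28.15 pos [0.5148 0.3175 0.2153] yaw 0.1572 tilt [0.001  0.0009] q [0.38 0.16 1.79 0.   1.19 1.8 ] open 0.818 ff 0.0 F [ 0.9 -0.8 -0.1]
turn z 0.004236205253901587
delta tool [ 0.0062 -0.0026  0.1533]
```

View pics/v9.png

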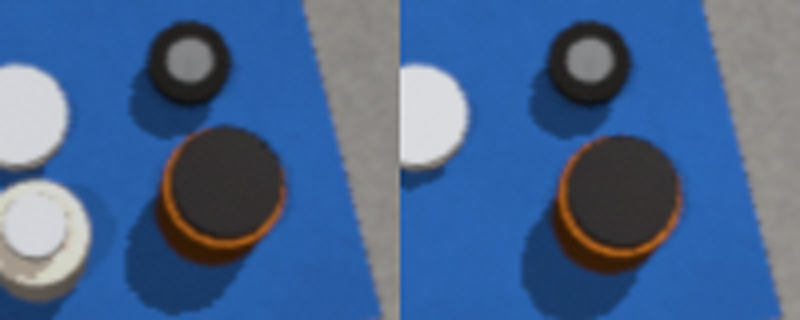

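The jar stands about 2 px (roughly 3.6 mm) nearer the robot than at the start. I'll correct it after the others. Bottle now.

Call:
{"name": "drive_tool", "arguments": {"moves": [[[0,0,-0.002],[0.005,-0.002,0.04],0.07],[[0,0,0],[0,0,0.055],0.07],[[0,0,0],[0,0,0.043],0.07],[[0,0,0],[0,0,0.015],0.07],[[0,0,0],[0,0,0],0.07]]}}

```text
time: 28.82
eef_pos: [0.5197, 0.3163, 0.0617]
tcp_rot: [0.997, 0.077, -0.0, 0.0]
contact_force: [-0.1, -0.0, 0.3]
opening: 0.82
finger_force: 0.0
```

Call:
{"name": "drive_tool", "arguments": {"moves": [[[0,0,0],[0,0,0],0.07],[[0,0,0],[0,0,0],0.043],[[0,0,0],[0,0,0],0.043],[[0,0,0],[0,0,0],0.043],[[0,0,0],[0,0,0],0.043]]}}

```text
time: 29.45
eef_pos: [0.5212, 0.318, 0.0644]
tcp_rot: [0.997, 0.077, 0.002, -0.001]
contact_force: [0.1, 1.0, 5.7]
opening: 0.576
finger_force: 41.0
```

```bash
python3 -c "
from h import *
to(.4622,.0162,.165,.153)"
```

```text
t 29.45 pos [0.5212 0.318  0.0644] yaw 0.1551 tilt [0.004  0.0016] q [0.38 0.36 1.86 0.   0.93 1.8 ] open 0.576 ff 40.97909789532423 F [0.1 1.  5.7]
turn z 0.002146981469213105
delta tool [-0.1043  0.2893 -0.1006]
```

Call:
{"name": "drive_tool", "arguments": {"moves": [[[0,0,0],[0,0,-0.02],0.043],[[0,0,0],[0,0,-0.04],0.043],[[0,0,0],[0,0,-0.04],0.043],[[0,0,0],[-0.01,0.03,0],0.043],[[0,0,0],[-0.018,0.05,0],0.043]]}}

```text
time: 30.08
eef_pos: [0.5044, 0.2337, 0.1634]
tcp_rot: [0.997, 0.079, 0.001, -0.0]
contact_force: [0.3, -0.7, -1.7]
opening: 0.572
finger_force: 42.2
```

Call:
{"name": "drive_tool", "arguments": {"moves": [[[0,0,0],[-0.019,0.055,0],0.043],[[0,0,0],[-0.019,0.055,0],0.043],[[0,0,0],[-0.018,0.05,0],0.043],[[0,0,0],[-0.012,0.033,0],0.043],[[0,0,0],[-0.006,0.015,0.02],0.043]]}}

```text
time: 30.7
eef_pos: [0.464, 0.0149, 0.1438]
tcp_rot: [0.997, 0.076, 0.002, 0.001]
contact_force: [-0.5, 0.2, -1.5]
opening: 0.574
finger_force: 42.2
```

Call:
{"name": "drive_tool", "arguments": {"moves": [[[0,0,0],[0,0,0.03],0.043],[[0,0,0],[0,0,0.02],0.043],[[0,0,0],[0,0,0],0.043],[[0,0,0],[0,0,0],0.043],[[0,0,0],[0,0,0],0.043]]}}

```text
time: 31.32
eef_pos: [0.4642, 0.0168, 0.0932]
tcp_rot: [0.997, 0.077, 0.001, 0.0]
contact_force: [-0.2, 0.1, -2.0]
opening: 0.573
finger_force: 42.2
```

```bash
python3 -c "
from h import *
to(.463,.0162,.065,.153)"
```

```text
t 31.32 pos [0.4642 0.0168 0.0932] yaw 0.1551 tilt [ 0.0025 -0.0005] q [-0.18  0.01  2.2  -0.    0.93  1.23] open 0.573 ff 42.23038678988814 F [-0.2  0.1 -2. ]
turn z 0.0020562532314070125
delta tool [-0.0013  0.0004  0.0282]
```

Call:
{"name": "drive_tool", "arguments": {"moves": [[[0,0,0],[-0.001,0,0.012],0.043],[[0,0,0],[0,0,0.009],0.043],[[0,0,0],[0,0,0.004],0.043],[[0,0,0],[0,0,0.002],0.043],[[0,0,0],[0,0,0],0.043]]}}

```text
time: 31.95
eef_pos: [0.4625, 0.0166, 0.0649]
tcp_rot: [0.997, 0.077, 0.0, 0.0]
contact_force: [0.4, 0.3, -2.3]
opening: 0.577
finger_force: 42.2
```

Call:
{"name": "drive_tool", "arguments": {"moves": [[[0,0,0],[0,0,0],0.043],[[0,0,0],[0,0,0],0.07],[[0,0,0],[0,0,0],0.07],[[0,0,0],[0,0,-0.03],0.07],[[0,0,0],[0,0,-0.05],0.07]]}}

```text
time: 32.58
eef_pos: [0.4609, 0.0169, 0.1442]
tcp_rot: [0.997, 0.077, -0.002, -0.001]
contact_force: [0.7, -1.0, 0.6]
opening: 0.817
finger_force: 0.0
```

Call:
{"name": "drive_tool", "arguments": {"moves": [[[0,0,0],[0,0,-0.05],0.064],[[0,0,0],[0.03,-0.045,-0.02],0.064],[[0,0,0],[0.035,-0.05,0],0.064],[[0,0,0],[0.035,-0.05,0],0.064],[[0,0,0],[0.035,-0.05,0],0.064]]}}

```text
time: 33.2
eef_pos: [0.5666, 0.232, 0.2155]
tcp_rot: [0.997, 0.077, 0.001, 0.0]
contact_force: [0.8, -0.9, 0.3]
opening: 0.754
finger_force: 0.0
```

Call:
{"name": "drive_tool", "arguments": {"moves": [[[0,0,0],[0.035,-0.045,0],0.064],[[0,0,0],[0.0185,-0.03,0],0.064],[[0,0,0],[0,0,0],0.064],[[0,0,0],[0,0,0],0.064]]}}

```text
time: 33.7
eef_pos: [0.6066, 0.312, 0.2146]
tcp_rot: [0.997, 0.077, -0.0, 0.0]
contact_force: [0.4, -0.5, -0.1]
opening: 0.753
finger_force: 0.0
```

```bash
python3 - <<'E'
from h import *
to(.6085,.312,.062,.153); snap('top','top10')
open('cmp.py','w').write('''
from h import *
B={'jar':(182,162,62,62),'bot':(131,124,0,0)}
def cmp(new):
    a=cv2.imread('pics/top0.png'); b=cv2.imread(f'pics/{new}.png'); c=dict(np.load('pics/top0.npz'))
    for n,(u,v),h,z in [('jar',(355.6,265.3),12,.098),('bot',(308,276),9,.111),('can',(260,287.5),9,.099),('eye',(347,234.5),10,.045),('dish',(304,248.3),12,.031)]:
        u0,v0=int(u),int(v); s=6
        T=cv2.resize(a[v0-h:v0+h+1,u0-h:u0+h+1],None,fx=s,fy=s,interpolation=2)
        S=cv2.resize(b[v0-h-8:v0+h+9,u0-h-8:u0+h+9],None,fx=s,fy=s,interpolation=2)
        r=cv2.matchTemplate(S,T,cv2.TM_CCOEFF_NORMED); _,m,_,p=cv2.minMaxLoc(r)
        du,dv=p[0]/s-8,p[1]/s-8
        print(n,'px',round(du,2),round(dv,2),'score',round(m,3),'world mm',((ray(c,u+du,v+dv,z)-ray(c,u,v,z))*1000).round(1))
if __name__=='__main__': cmp(sys.argv[1])
''')
E
python3 cmp.py top10
```

```text
t 33.7 pos [0.6066 0.312  0.2146] yaw 0.1548 tilt [-0.0006 -0.0006] q [ 0.33  0.33  1.59 -0.    1.23  1.74] open 0.753 ff 0.0 F [ 0.4 -0.5 -0.1]
turn z 0.0018498059107165676
delta tool [0.0018 0.0003 0.1526]
jar px -1.0 2.17 score 0.969 world mm [-3.8  2.2  0. ]
bot px -1.83 0.33 score 0.969 world mm [-0.4  3.3  0. ]
can px 0.17 -0.67 score 0.175 world mm [ 1.2 -0.4  0. ]
eye px 0.0 0.0 score 0.999 world mm [0. 0. 0.]
dish px 0.0 0.0 score 0.998 world mm [0. 0. 0.]
```

Call:
{"name": "drive_tool", "arguments": {"moves": [[[0,0,0],[0.001,0,0.04],0.064],[[0,0,0],[0,0,0.055],0.064],[[0,0,0],[0,0,0.043],0.064],[[0,0,0],[0,0,0.0145],0.064],[[0,0,0],[0,0,0],0.064]]}}

```text
time: 34.38
eef_pos: [0.6077, 0.3119, 0.0622]
tcp_rot: [0.997, 0.077, -0.001, 0.0]
contact_force: [0.6, 0.3, 0.8]
opening: 0.748
finger_force: 0.0
```

Call:
{"name": "drive_tool", "arguments": {"moves": [[[0,0,0],[0,0,0],0.035],[[0,0,0],[0,0,0],0.035],[[0,0,0],[0,0,0],0.035],[[0,0,0],[0,0,0],0.035],[[0,0,0],[0,0,-0.02],0.035]]}}

```text
time: 35.0
eef_pos: [0.6066, 0.3123, 0.0814]
tcp_rot: [0.997, 0.077, -0.002, 0.0]
contact_force: [0.2, 0.9, -0.8]
opening: 0.482
finger_force: 40.7
```

Call:
{"name": "drive_tool", "arguments": {"moves": [[[0,0,0],[0,0,-0.04],0.035],[[0,0,0],[0,0,-0.04],0.035],[[0,0,0],[0,0,0],0.035],[[0,0,0],[0,0,0],0.035]]}}

```text
time: 35.5
eef_pos: [0.6071, 0.3125, 0.1617]
tcp_rot: [0.997, 0.077, -0.001, 0.0]
contact_force: [-0.3, -0.3, -2.1]
opening: 0.484
finger_force: 40.7
```

```bash
python3 -c "
from h import *
to(.4473,.1024,.164,.153)"
```

```text
t 35.5 pos [0.6071 0.3125 0.1617] yaw 0.1549 tilt [-0.0014 -0.0004] q [0.33 0.38 1.62 0.   1.14 1.74] open 0.484 ff 40.66681265830994 F [-0.3 -0.3 -2.1]
turn z 0.0019135313481404848
delta tool [-0.19    0.1833 -0.0023]
```

Call:
{"name": "drive_tool", "arguments": {"moves": [[[0,0,0],[-0.02,0.019,0],0.035],[[0,0,0],[-0.038,0.037,0],0.035],[[0,0,0],[-0.04,0.038,0],0.035],[[0,0,0],[-0.04,0.038,0],0.035],[[0,0,0],[-0.034,0.033,0],0.035]]}}

```text
time: 36.12
eef_pos: [0.4604, 0.1218, 0.1598]
tcp_rot: [0.997, 0.077, -0.003, 0.0]
contact_force: [-0.1, -0.8, -0.5]
opening: 0.481
finger_force: 40.8
```

Call:
{"name": "drive_tool", "arguments": {"moves": [[[0,0,0],[-0.018,0.018,0.02],0.035],[[0,0,0],[0,0,0.03],0.035],[[0,0,0],[0,0,0.02],0.035],[[0,0,0],[0,0,0],0.035],[[0,0,0],[0,0,0],0.035]]}}

```text
time: 36.75
eef_pos: [0.4482, 0.1026, 0.0922]
tcp_rot: [0.997, 0.077, -0.0, -0.0]
contact_force: [-0.0, 0.2, -1.7]
opening: 0.479
finger_force: 40.9
```

```bash
python3 -c "
from h import *
to(.4473,.1024,.0645,.153)"
```

```text
t 36.75 pos [0.4482 0.1026 0.0922] yaw 0.1549 tilt [-0.0009  0.    ] q [0.   0.01 2.21 0.   0.93 1.42] open 0.479 ff 40.87299942970276 F [-0.   0.2 -1.7]
turn z 0.0018677059310230892
delta tool [-0.0009  0.0001  0.0277]
```

Call:
{"name": "drive_tool", "arguments": {"moves": [[[0,0,0],[-0.001,0,0.012],0.035],[[0,0,0],[0,0,0.009],0.035],[[0,0,0],[0,0,0.004],0.035],[[0,0,0],[0,0,0.002],0.035],[[0,0,0],[0,0,0],0.035]]}}

```text
time: 37.38
eef_pos: [0.4477, 0.1024, 0.0656]
tcp_rot: [0.997, 0.077, 0.0, 0.0]
contact_force: [-0.7, 0.2, 0.1]
opening: 0.486
finger_force: 40.9
```

Call:
{"name": "drive_tool", "arguments": {"moves": [[[0,0,0],[0,0,0],0.035],[[0,0,0],[0,0,0],0.064],[[0,0,0],[0,0,0],0.064],[[0,0,0],[0,0,-0.03],0.064],[[0,0,0],[0,0,-0.05],0.064]]}}

```text
time: 38.0
eef_pos: [0.4458, 0.1023, 0.1444]
tcp_rot: [0.997, 0.077, -0.002, -0.0]
contact_force: [0.8, 0.2, -0.4]
opening: 0.749
finger_force: 0.0
```

Call:
{"name": "drive_tool", "arguments": {"moves": [[[0,0,0],[0,0,-0.05],0.07],[[0,0,0],[0.025,-0.05,-0.02],0.07],[[0,0,0],[0.03,-0.05,0],0.07],[[0,0,0],[0.03,-0.05,0],0.07],[[0,0,0],[0.02,-0.05,0],0.07]]}}

```text
time: 38.62
eef_pos: [0.5212, 0.318, 0.2155]
tcp_rot: [0.997, 0.077, 0.001, -0.0]
contact_force: [0.3, -0.4, 0.2]
opening: 0.821
finger_force: 0.0
```

Call:
{"name": "drive_tool", "arguments": {"moves": [[[0,0,0],[0.02,-0.04,0],0.07],[[0,0,0],[0.02,-0.04,0],0.07],[[0,0,0],[0,0,0],0.07],[[0,0,0],[0,0,0],0.07]]}}

```text
time: 39.12
eef_pos: [0.5472, 0.401, 0.2148]
tcp_rot: [0.997, 0.077, -0.0, 0.0]
contact_force: [-0.1, -0.5, -0.4]
opening: 0.819
finger_force: 0.0
```

```bash
python3 -c "
from h import *
to(.463,.0166,.062,.153); snap('top','top11')"; python3 cmp.py top11
```

```text
t 39.12 pos [0.5472 0.401  0.2148] yaw 0.1551 tilt [-0.0009 -0.0009] q [ 0.48  0.32  1.6  -0.    1.23  1.9 ] open 0.819 ff 0.0 F [-0.1 -0.5 -0.4]
turn z 0.0020620484140922712
delta tool [-0.1418  0.367   0.1528]
jar px -1.0 2.17 score 0.969 world mm [-3.8  2.2  0. ]
bot px -1.83 0.33 score 0.969 world mm [-0.4  3.3  0. ]
can px 0.67 0.5 score 0.993 world mm [-1.  -1.2  0. ]
eye px 0.0 0.0 score 0.999 world mm [0. 0. 0.]
dish px 0.0 0.0 score 0.998 world mm [0. 0. 0.]
```

The canister is within 1.5 mm. The bottle is off by 3.3 mm and the jar by 4.4 mm, so I'll correct both, starting with the bottle.

Call:
{"name": "drive_tool", "arguments": {"moves": [[[0,0,0.002],[-0.018,0.046,0],0.07],[[0,0,0],[-0.018,0.046,0],0.07],[[0,0,0],[-0.018,0.046,0],0.07],[[0,0,0],[-0.018,0.046,0],0.07],[[0,0,0],[-0.018,0.046,0],0.07]]}}

```text
time: 39.8
eef_pos: [0.4926, 0.1578, 0.2156]
tcp_rot: [0.997, 0.076, 0.0, 0.0]
contact_force: [0.2, -0.0, -0.7]
opening: 0.817
finger_force: 0.0
```

Call:
{"name": "drive_tool", "arguments": {"moves": [[[0,0,0],[-0.018,0.046,0],0.07],[[0,0,0],[-0.018,0.046,0],0.07],[[0,0,0],[-0.016,0.045,0],0.07],[[0,0,0],[0,0,0.04],0.07],[[0,0,0],[0,0,0],0.07]]}}

```text
time: 40.42
eef_pos: [0.4601, 0.0163, 0.1727]
tcp_rot: [0.997, 0.075, -0.003, -0.001]
contact_force: [0.0, 1.7, 0.1]
opening: 0.823
finger_force: 0.0
```

Call:
{"name": "drive_tool", "arguments": {"moves": [[[0,0,0],[0,0,0],0.07],[[0,0,0],[0,0,0],0.07]]}}

```text
time: 40.67
eef_pos: [0.464, 0.0173, 0.177]
tcp_rot: [0.997, 0.077, 0.001, 0.0]
contact_force: [-0.2, 0.0, 0.1]
opening: 0.817
finger_force: 0.0
```

```bash
python3 -c "
from h import *
to(.4625,.0166,.063,.153)"
```

```text
t 40.67 pos [0.464  0.0173 0.177 ] yaw 0.1536 tilt [ 0.0028 -0.0005] q [-0.18 -0.12  2.15 -0.    1.11  1.24] open 0.817 ff 0.0 F [-0.2  0.   0.1]
turn z 0.0006401876205932022
delta tool [-0.0016  0.0004  0.114 ]
```

Call:
{"name": "drive_tool", "arguments": {"moves": [[[0,0,0],[-0.001,0,0.05],0.07],[[0,0,0],[0,0,0.045],0.07],[[0,0,0],[0,0,0.017],0.07],[[0,0,0],[0,0,0],0.07],[[0,0,0],[0,0,0],0.07]]}}

```text
time: 41.3
eef_pos: [0.4634, 0.017, 0.0648]
tcp_rot: [0.997, 0.077, 0.001, 0.0]
contact_force: [0.6, 1.3, 0.6]
opening: 0.82
finger_force: 0.0
```

Call:
{"name": "drive_tool", "arguments": {"moves": [[[0,0,0],[0,0,0],0.043],[[0,0,0],[0,0,0],0.043],[[0,0,0],[0,0,0],0.043],[[0,0,0],[0,0,0],0.043],[[0,0,0],[0,0,-0.01],0.043]]}}

```text
time: 41.92
eef_pos: [0.4613, 0.017, 0.0731]
tcp_rot: [0.997, 0.076, -0.001, -0.0]
contact_force: [-0.4, 0.0, -1.7]
opening: 0.572
finger_force: 41.9
```

Call:
{"name": "drive_tool", "arguments": {"moves": [[[0,0,0],[0,0.0035,0],0.043],[[0,0,0],[0,0,0],0.043],[[0,0,0],[0,0,0],0.043]]}}

```text
time: 42.3
eef_pos: [0.4622, 0.0134, 0.0729]
tcp_rot: [0.997, 0.076, -0.0, -0.0]
contact_force: [0.3, -1.1, -2.7]
opening: 0.574
finger_force: 41.9
```

```bash
python3 -c "
from h import *
to(.4629,.0133,.065,.153)"
```

```text
t 42.3 pos [0.4622 0.0134 0.0729] yaw 0.1525 tilt [-0.0009  0.0001] q [-0.19  0.05  2.21 -0.    0.89  1.23] open 0.574 ff 41.9266864360543 F [ 0.3 -1.1 -2.7]
turn z -0.0004719296908354542
delta tool [0.0007 0.0002 0.0079]
```

Call:
{"name": "drive_tool", "arguments": {"moves": [[[0,0,0],[0,0,0.003],0.043],[[0,0,0],[0,0,0.003],0.043],[[0,0,0],[0,0,0.0015],0.043],[[0,0,0],[0,0,0],0.043],[[0,0,0],[0,0,0],0.07]]}}

```text
time: 42.92
eef_pos: [0.4631, 0.0134, 0.0663]
tcp_rot: [0.997, 0.076, 0.0, 0.0]
contact_force: [0.1, -0.3, 0.5]
opening: 0.769
finger_force: 0.0
```

Call:
{"name": "drive_tool", "arguments": {"moves": [[[0,0,0],[0,0,0],0.07],[[0,0,0],[0,0,0],0.07],[[0,0,0],[0,0,-0.03],0.07],[[0,0,0],[0,0,-0.05],0.07],[[0,0,0],[0,0,-0.05],0.077]]}}

```text
time: 43.55
eef_pos: [0.4623, 0.0135, 0.1971]
tcp_rot: [0.997, 0.076, -0.0, -0.0]
contact_force: [0.2, 0.2, -0.1]
opening: 0.902
finger_force: 0.0
```

Call:
{"name": "drive_tool", "arguments": {"moves": [[[0,0,0],[-0.0015,0.043,0],0.077],[[0,0,0],[-0.001,0.0425,0],0.077],[[0,0,0],[0,0,0],0.077],[[0,0,0],[0,0,0],0.077],[[0,0,0],[0,0,0],0.077]]}}

```text
time: 44.18
eef_pos: [0.4729, -0.0705, 0.1956]
tcp_rot: [0.997, 0.077, -0.0, -0.0]
contact_force: [0.7, 0.3, 0.6]
opening: 0.903
finger_force: 0.0
```

```bash
python3 -c "
from h import *
to(.4732,-.0715,.064,.153)"
```

```text
t 44.17 pos [ 0.4729 -0.0705  0.1956] yaw 0.154 tilt [-0.0006  0.0005] q [-0.36 -0.11  2.1   0.    1.15  1.06] open 0.903 ff 0.0 F [0.7 0.3 0.6]
turn z 0.0009691152527415148
delta tool [1.000e-04 1.000e-03 1.316e-01]
```

Call:
{"name": "drive_tool", "arguments": {"moves": [[[0,0,0],[0,0.001,0.05],0.077],[[0,0,0],[0,0,0.05],0.077],[[0,0,0],[0,0,0.03],0.077],[[0,0,0],[0,0,0],0.077],[[0,0,0],[0,0,0],0.077]]}}

```text
time: 44.8
eef_pos: [0.4743, -0.0722, 0.0671]
tcp_rot: [0.997, 0.077, 0.001, 0.0]
contact_force: [0.3, 0.4, 0.5]
opening: 0.901
finger_force: 0.0
```

Call:
{"name": "drive_tool", "arguments": {"moves": [[[0,0,0],[0,0,0],0.05],[[0,0,0],[0,0,0],0.05],[[0,0,0],[0,0,0],0.05],[[0,0,0],[0,0,0],0.05],[[0,0,0],[0,0,-0.01],0.05]]}}

```text
time: 45.42
eef_pos: [0.4726, -0.0722, 0.0757]
tcp_rot: [0.997, 0.076, -0.001, -0.0]
contact_force: [0.0, 0.4, -4.4]
opening: 0.668
finger_force: 43.6
```

Call:
{"name": "drive_tool", "arguments": {"moves": [[[0,0,0],[0.0035,0.003,0],0.05],[[0,0,0],[0,0,0],0.05],[[0,0,0],[0,0,0],0.05]]}}

```text
time: 45.8
eef_pos: [0.4768, -0.0748, 0.0753]
tcp_rot: [0.997, 0.076, -0.001, -0.0]
contact_force: [-0.6, -0.0, -4.2]
opening: 0.67
finger_force: 43.6
```

```bash
python3 -c "
from h import *
to(.477,-.0737,.066,.153)"
```

```text
t 45.8 pos [ 0.4768 -0.0748  0.0753] yaw 0.1526 tilt [-0.0012  0.0004] q [-0.37  0.09  2.16 -0.    0.9   1.05] open 0.67 ff 43.58042120933533 F [-0.6 -0.  -4.2]
turn z -0.00040293293701360033
delta tool [ 0.0004 -0.001   0.0093]
```

Next I lower and release the jar, then back the arm out toward the tray side, clear of everything.

Call:
{"name": "drive_tool", "arguments": {"moves": [[[0,0,0],[0,-0.0005,0.003],0.05],[[0,0,0],[0,0,0.003],0.05],[[0,0,0],[0,0,0.002],0.05],[[0,0,0],[0,0,0],0.05],[[0,0,0],[0,0,0],0.077]]}}

```text
time: 46.42
eef_pos: [0.4779, -0.0747, 0.0683]
tcp_rot: [0.997, 0.076, 0.001, 0.0]
contact_force: [0.1, 0.7, 0.1]
opening: 0.864
finger_force: 0.0
```

Call:
{"name": "drive_tool", "arguments": {"moves": [[[0,0,0],[0,0,0],0.077],[[0,0,0],[0,0,0],0.077],[[0,0,0],[0,0,-0.03],0.077],[[0,0,0],[0,0,-0.05],0.077],[[0,0,0],[0,0,-0.06],0.077]]}}

```text
time: 47.05
eef_pos: [0.4764, -0.0741, 0.2083]
tcp_rot: [0.997, 0.076, -0.001, -0.0]
contact_force: [1.7, -0.4, -0.2]
opening: 0.902
finger_force: 0.0
```

Call:
{"name": "drive_tool", "arguments": {"moves": [[[0,0,0],[0.015,-0.05,0],0.077],[[0,0,0],[0.015,-0.055,0],0.077],[[0,0,0],[0.015,-0.055,0],0.077],[[0,0,0],[0.015,-0.055,0],0.077],[[0,0,0],[0.015,-0.055,0],0.077]]}}

```text
time: 47.68
eef_pos: [0.5103, 0.2058, 0.2081]
tcp_rot: [0.997, 0.076, 0.001, 0.0]
contact_force: [1.3, -0.4, 0.7]
opening: 0.9
finger_force: 0.0
```

Call:
{"name": "drive_tool", "arguments": {"moves": [[[0,0,0],[0.015,-0.055,0],0.077],[[0,0,0],[0.015,-0.055,0],0.077],[[0,0,0],[0.015,-0.055,0],0.077],[[0,0,0],[0,0,0],0.077],[[0,0,0],[0,0,0],0.077]]}}

```text
time: 48.3
eef_pos: [0.5293, 0.3735, 0.2073]
tcp_rot: [0.997, 0.077, -0.0, 0.0]
contact_force: [-0.0, -0.1, 0.4]
opening: 0.899
finger_force: 0.0
```

```bash
python3 -c "
from h import *
to(.477,-.0737,.066,.153); snap('top','top12');snap('side','side12')"; python3 cmp.py top12
```

```text
t 48.3 pos [0.5293 0.3735 0.2073] yaw 0.1533 tilt [-0.0007 -0.0009] q [ 0.46  0.26  1.68 -0.    1.2   1.88] open 0.899 ff 0.0 F [-0.  -0.1  0.4]
turn z 0.0002893315754266823
delta tool [-0.1199  0.434   0.1413]
jar px 0.33 0.83 score 0.981 world mm [-1.6 -0.5  0. ]
bot px 0.5 0.67 score 0.976 world mm [-1.3 -0.8  0. ]
can px 0.67 0.5 score 0.993 world mm [-1.  -1.2  0. ]
eye px 0.0 0.0 score 0.999 world mm [0. 0. 0.]
dish px 0.0 0.0 score 0.998 world mm [0. 0. 0.]
```

View pics/top12.png

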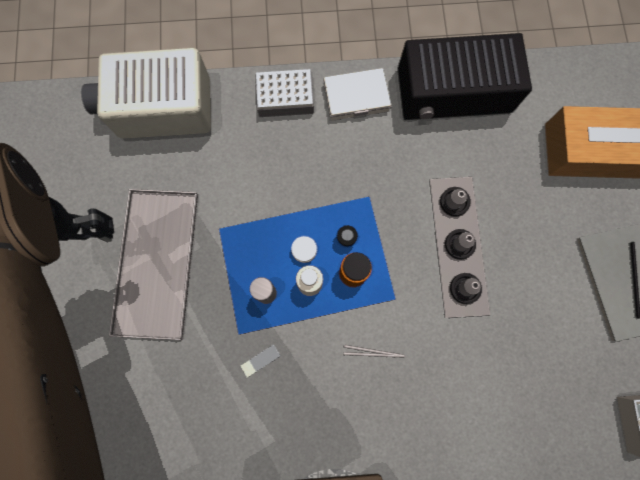

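The final view shows all three containers upright within 2 mm of where they started, and the objective in the top cup at (455,200). The eyepiece and dishes haven't moved. I'm handing in.

```bash
python3 -c "
from plant import ctrl
print(ctrl.sign_off())"
```

```text
the job is handed in; nothing more can be done
None
```

The job is handed in at about 48 s of the 134 s limit: the objective stands nose up in the empty holder, the three containers are upright within about 2 mm of where they started by the top camera, and the eyepiece and petri dishes did not move.

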